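# Press a proud board home with a guided press bar

## Robot

A 6-joint arm with a two-finger parallel gripper is mounted at the origin on the work surface. World frame = base frame: x ahead of the robot, y to its left, z up, the work surface at z = 0. Lengths are in mm, angles in rad, forces in N, time in s.
With the tool pointing down it reaches from about 300 to 775 mm from the base axis. Payload 14.6 kg.
Tool frame: the origin (TCP) lies at the very end of the fingers, on their centre line; the grasp point (between the pads) lies manip.grasp_offset behind it (manip.grasp_offset is the distance from the TCP to the grasp point, in mm); z points along the fingers, y is the direction in which the jaws open and shut (so a half turn about z gives the same grasp; the last joint's range is limited). The gripper opens to 94 mm and grips with 3 to 60 N. Pads are 16 mm wide; open, the fingers measure 119 mm over their backs; the gripper's body (75 mm by 177 mm) begins 78 mm behind the grasp point.
Start: joints at [-1.237, 0.3, 1.521, -0, 1.321, -0.067], TCP at [214.578, -506.405, 205.446] pointing down, gripper open.
Joint ranges: [-3.03, 3.03], [-0.79, 2.21], [0.23, 2.52], [-1.04, 4.18], [0, 3.07], [-2.55, 2.55]. Speed limits (rad/s): [2.22, 2.22, 2.57, 3.14, 3.14, 3.14].

## Interface

Orientations are given as [roll, pitch, yaw] about the fixed x, y, z axes, in that order (R = Rz(yaw) Ry(pitch) Rx(roll)).
In Python, from cell import manip gives the robot as it stands.
- The arm moves only by the tool send_rows, never from a script. Its argument "commands" is a list of rows, each a list of 2 entries, a list of its own where there are three numbers: the shift along the tool's x, y, z in m, then the turn about the tool's z in rad. A call has exactly 8 rows; each row is the pose to reach, as a shift and turn from the pose commanded when the call began, along the tool's axes at that moment; what a row does not reach only later rows make up. A row lasts 1/12 s, in which the tool goes at most 41.7 mm and 7.16 degrees, less where a joint would pass 70% of its speed; a pose out of reach is approached as far as the arm can. A call with a gripper value outside its range is refused whole. "hand" is the closure, from -1 (fully open) to 1 (shut), so that 0 is half open, set as the call begins (left out, the last holds). The fingers move at their own pace and stop on an object; "force" is the grip in N (left out, the last holds). Time passes only in rows, so rows that repeat a pose let the fingers close, or fill a call up. It gives the time, the measured TCP pose, the force and the opening at its end, in the units of the state.
- manip.read_state(): the state, without advancing time (a new reading comes with each control period).
- manip.camera(name): name is "side" or "top" or "wrist"; returns the picture (480x640x3 uint8, red, green, blue); there is no depth.
- manip.camera_model(name): a dict with "K" (3x3 intrinsics, pixels), "k1" (the pictures are not rectified: a ray, as slopes to the right and down, at radius r is drawn at 1 + k1 r^2 times it, then the intrinsics apply), "eye" and "attitude" of the camera in the world; the wrist camera has in their place "mount" (4x4, takes a point from camera to tool coordinates, whose origin is the TCP and whose axes are the flange's). Camera axes: x right, y down, z forward; pixel columns grow to the right and rows downward; lengths in mm; the calibration is good to about 2 mm. A picture is of the moment at which its call begins: read the wrist's pose just before it. camera_model takes no time and is no camera call.
- manip.sign_off(): hands the job in, once; it reports no verdict.
The state is a dict: "clock": time; "joints": joint angles; "qd": joint speeds; "effort": joint torques, N m; "eef_pos": TCP position; "eef_rot": TCP orientation; "wrist_force": force on the tool from outside, world axes, zero at the start; "moment": the same for the moment, N m; "finger_gap": finger opening in mm.
Only numpy, scipy, OpenCV 4.12 (cv2) and the standard library are available. Lean on these libraries where they do the work, as an engineer would, in place of code of your own. Each camera call takes 0.05 s, during which the arm holds its last target.

## Task

Fit the wooden press bar over the two upright guide rods of the small press, its round hole on the tall rod and its slot on the short one, and ease it down square without forcing it against the rods until it lies on the board that stands proud of its rail. Then press down on the bar with about 20 newtons for a second so that the board goes fully home on its dowels, and let go, leaving the bar resting level on the board. Never press much harder than that, press only with the bar, and leave the other things on the bench where they are.

Things in the scene. Friction and masses are not known exactly. Their poses are not given: they have to be found in the camera images.
- bar: Press bar, pale beech, loose, about 0.45 kg, lying flat on the bench: 230 long (its x axis), 60 wide (y), 36 thick, with a block handle in the middle of its top, 60 long (x), 30 wide (y) and 36 high. It balances at its middle. A round hole of 17.6 mm goes through near its +x end, a slot (27.6 along x, 17.6 across) near its -x end. Origin: centre of the underside; z up.
- handle (a point): Middle of the bar's handle block, 56 above the bar's underside and 16 below the handle's top; grip it across its 30 mm width (along the bar's y).
- bore (a point): Centre of the round hole at the bar's underside, 85 from the bar's origin along +x.
- slot (a point): Centre of the slot at the bar's underside, 85 from the bar's origin along -x.
- press: Press base, a plywood board fixed to the bench, 300 long (its x axis), 120 wide (y), 30 thick, with two upright steel guide rods of 16 mm diameter on its centre line: the tall one 85 from the middle along +x, the short one 85 along -x. The last 5 mm of each rod taper to 12.4 mm. Origin: centre of the underside.
- tall_top (a point): Top centre of the tall guide rod, 210 above the bench.
- short_top (a point): Top centre of the short guide rod, 140 above the bench.
- board: Wooden board to press home, 100 x 70 x 22 thick, flat between the rods on two tight dowels. Its top starts 83 to 108 above the bench. It has 6 to 11 to go to the rail below, whose height differs each time: found by feel. It moves only straight down, against about 14 N of friction, stays where pushed and stops hard when home. Origin: centre of its underside (top face 22 higher).
- tin: Bystander: small steel tin, 60 across and 35 high, standing between press and bar. Origin: centre of the underside.
- spare: Bystander: a spare wooden block 140 x 50 x 30 with one hole, no handle. Origin: centre of the underside.
- mallet: Bystander: wooden mallet lying down. Origin: on its underside plane, 130 from the head's middle.
- plane: Bystander: hand plane, 220 long. Origin: centre of the sole.
- glue: Bystander: white bottle, 60 across, 110 high. Origin: centre of the underside.
- jar: Bystander: open steel cup, 70 across, 80 high. Origin: centre of the underside.
- chisel: Bystander: hand tool with a wooden handle, 220 long, lying. Origin: on its underside.
Not all that is in view belongs to the job. Leave any blue or orange look-alike of the bar alone.

How it is judged (in metres and radians):
On the way, in this order (a step that is already met when the one before it is completed fails the run):
1. the bar is threaded on both rods, round hole on the tall one, square to them (horizontal distance between bore and tall_top below 0.004 m and z of bore in the frame of tall_top below -0.075 m and horizontal distance between slot and short_top below 0.008 m and z of slot in the frame of short_top below -0.005 m and angle between bar's own z axis and vertical below 0.08 rad), for 0.2 s.
2. the bar presses the board with 17 to 35 N and the board, fully home, no longer gives (contact force between bar and board between 17 and 35 N and linear speed of board below 0.002 m/s), for 0.4 s.
At the end, for the whole second after the job is handed in: The board has been driven down (by 5 mm at least) to its stop and is still there; the bar lies on it, level within 0.05 rad, underside within 3 mm of the board's top, at rest, with the round hole on the tall rod (centres within 4 mm) and the slot on the short one (within 8 mm) (distance of board from where it was at the start of the episode above 0.005 m and z of bar in the frame of board below 0.025 m and horizontal distance between bore and tall_top below 0.004 m and horizontal distance between slot and short_top below 0.008 m and angle between bar's own z axis and vertical below 0.05 rad and linear speed of bar below 0.01 m/s); the robot touches nothing.
It fails at once if the bar presses the board with more than 38 N (contact force between bar and board above 38 N).
It fails at once if the bar is forced against the rods or base with more than 25 N (contact force between bar and press above 25 N).
It fails at once if the robot presses the board directly (contact force between any of the fingers, the arm and board above 2 N).
It fails at once if a bystander is shifted by more than 30 mm (distance of any of tin, spare, mallet, plane, glue, jar, chisel from where it was at the start of the episode above 0.03 m).
It also fails if it takes over 72 s, if anything falls off the work surface, if the arm or the gripper's body presses on something with over 40 N, if the wrist force passes 120 N, or if a joint passes its speed limit or range.

## Working session

There is one attempt and no reset: what is moved stays moved. The work goes in short steps, Python scripts to look and compute and a tool call to move; the robot and the scene stay as the last step left them, time stands still between calls to the robot, and variables do not carry over. Pictures are saved under pics/ and viewed, and the job is handed in when it is done.

Besides the shell and the picture viewer there is one more tool, called after "Emit:" as name(argument=value, ...), one argument or row to a line, values as JSON. send_rows: Moves the arm, as the interface text tells. Its arguments: {"type":"object","properties":{"commands":{"type":"array","items":{"type":"array"}},"hand":{"type":"number"},"force":{"type":"number"}},"required":["commands"]}

```bash
ls; mkdir -p pics
python3 - <<'E'
from cell import manip
import cv2, numpy as np
print(manip.read_state()); print(manip.grasp_offset)
for n in ("side","top","wrist"):
    im=manip.camera(n); cv2.imwrite(f"pics/{n}0.png",im[:,:,::-1]); print(n,manip.camera_model(n))
E
```

```text
pics
{'clock': 0.0, 'joints': array([-1.23660720e+00,  3.00475125e-01,  1.52159726e+00,  2.43326269e-05,
        1.32069796e+00, -6.65892732e-02]), 'qd': array([ 0.00031556,  0.00075947,  0.00036789, -0.00042643, -0.00021584,
       -0.00141688]), 'effort': array([ 6.69835972e-04, -5.31808412e+01, -3.52730656e+01,  7.08561670e-02,
        2.44786829e-02, -1.12387474e-04]), 'eef_pos': array([ 214.49451796, -506.15827446,  204.87727871]), 'eef_rot': array([-3.14041914e+00, -1.01880195e-04,  4.00772309e-01]), 'wrist_force': array([0.23622108, 0.11562577, 0.04288992]), 'moment': array([0.018768  , 0.00877237, 0.00386406]), 'finger_gap': 94.10481809720473}
18.8
side {'K': array([[452.19481146,   0.        , 322.22047626],
       [  0.        , 452.19481146, 229.6645426 ],
       [  0.        ,   0.        ,   1.        ]]), 'k1': 0.005849068355825455, 'eye': array([ 192.85662979, -798.27630418, 1143.04350868]), 'attitude': array([-2.45950299, -0.00937832, -0.42263838])}
top {'K': array([[526.88458557,   0.        , 313.61605435],
       [  0.        , 526.88458557, 240.33181971],
       [  0.        ,   0.        ,   1.        ]]), 'k1': -0.012517045479500498, 'eye': array([ 264.3983567 ,  -80.08326871, 1538.05131031]), 'attitude': array([-2.95884566,  0.01081422, -1.56653911])}
wrist {'K': array([[406.09096896,   0.        , 322.34372874],
       [  0.        , 406.09096896, 233.69673121],
       [  0.        ,   0.        ,   1.        ]]), 'k1': -0.016458605347377295, 'mount': array([[-3.07974439e-04, -9.72327736e-01, -2.33620800e-01,
         6.76684298e+01],
       [ 9.99999949e-01, -3.20187114e-04,  1.43497013e-05,
         1.18144524e-01],
       [-8.87549822e-05, -2.33620783e-01,  9.72327785e-01,
        -1.78043740e+02],
       [ 0.00000000e+00,  0.00000000e+00,  0.00000000e+00,
         1.00000000e+00]])}
```

View pics/top0.png

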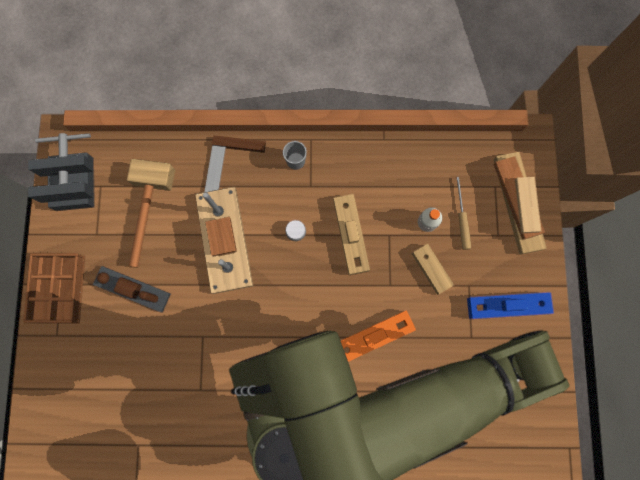

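View pics/side0.png

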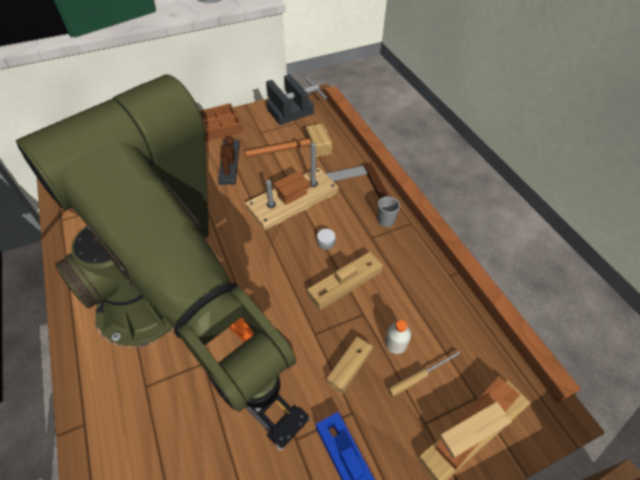

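View pics/wrist0.png

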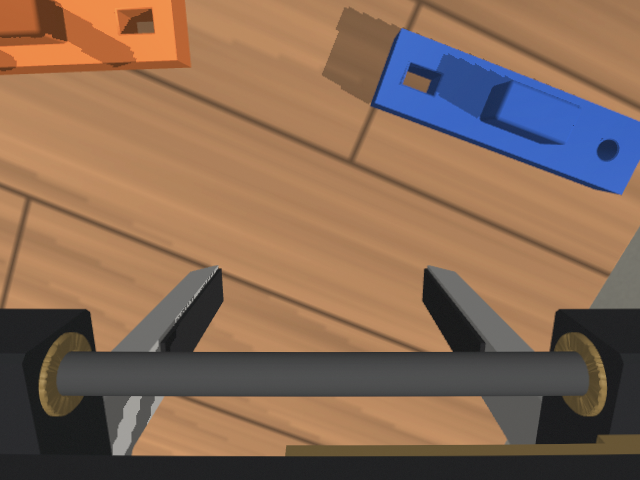

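The top view shows the bar at about (351,234), with its round hole near (346,206) and its slot near (358,262). The press is at (224,240), with the tall rod at the upper end and the short one at the lower end. The tin is between them at (296,230). I'll zoom in to measure.

```bash
cat > h.py <<'E'
import numpy as np, cv2
from scipy.spatial.transform import Rotation as Ro
from scipy.optimize import least_squares
from cell import manip
def cam(n,st=None):
    m=manip.camera_model(n)
    if n=="wrist":
        T=np.eye(4);T[:3,:3]=Ro.from_euler('xyz',st['eef_rot']).as_matrix();T[:3,3]=st['eef_pos']
        M=T@m['mount'];R=M[:3,:3];e=M[:3,3]
    else: R=Ro.from_euler('xyz',m['attitude']).as_matrix();e=m['eye']
    return m['K'],m['k1'],R,e
def proj(c,P):
    K,k1,R,e=c;p=(np.atleast_2d(P)-e)@R;s=p[:,:2]/p[:,2:];r2=(s**2).sum(1,keepdims=True)
    s=s*(1+k1*r2);return s*K[0,0]+K[:2,2]
def ray(c,uv):
    K,k1,R,e=c;d=(np.array(uv,float)-K[:2,2])/K[0,0];s=d.copy()
    for _ in range(20): s=d/(1+k1*(s@s))
    return R@np.array([s[0],s[1],1]),e
def atz(c,uv,z):
    d,e=ray(c,uv);return e+d*(z-e[2])/d[2]
def shot(n,name):
    st=manip.read_state();im=manip.camera(n)[:,:,::-1].copy();cv2.imwrite(f"pics/{name}.png",im);return st,im
def crop(name,x0,y0,x1,y1,out,s):
    im=cv2.imread(f"pics/{name}.png")[y0:y1,x0:x1];cv2.imwrite(f"pics/{out}.png",cv2.resize(im,None,fx=s,fy=s,interpolation=cv2.INTER_CUBIC))
E
python3 - <<'E'
from h import *
crop("top0",190,180,270,300,"topA",5)
crop("top0",320,185,385,285,"topB",6)
c=cam("top")
for n,uv,z in [("bore",(346,206),36),("slot",(358,262),36),("tallbase",(219,211),30),("shortbase",(229,267),30),("talltop",(206,196),210),("shorttop",(221,264),140),("tin",(296,230),35)]:
    print(n,atz(c,uv,z).round(1))
E
```

```text
bore [ 644.5 -157.2   36. ]
slot [ 478.9 -190.5   36. ]
tallbase [630.4 216.8  30. ]
shortbase [464.1 181.6  30. ]
talltop [626.9 216.9 210. ]
shorttop [457.6 184.3 140. ]
tin [572.6 -11.2  35. ]
```

View pics/topA.png

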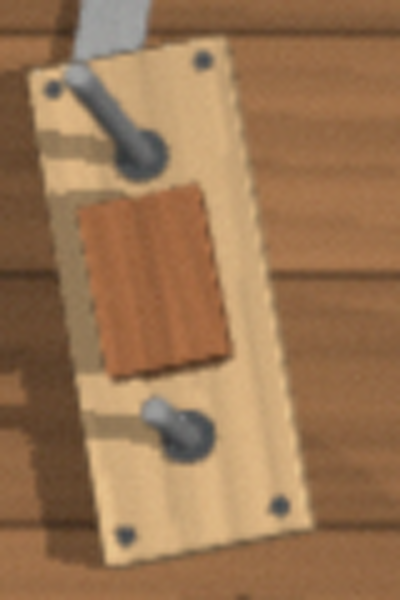

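View pics/topB.png

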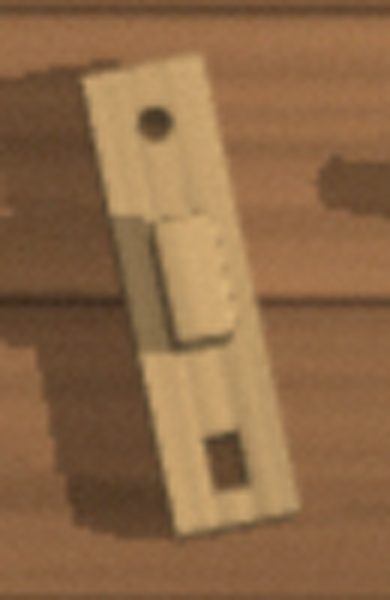

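Emit:
send_rows(
  commands=[
    [[0.02,-0.008,0],0.02],
    [[0.055,-0.021,0],0.05],
    [[0.09,-0.034,0],0.08],
    [[0.125,-0.048,0],0.11],
    [[0.16,-0.061,0],0.14],
    [[0.195,-0.074,0],0.17],
    [[0.23,-0.087,0],0.2],
    [[0.265,-0.101,0],0.2],
  ],
  hand=-1,
)

```text
clock: 0.82
eef_pos: [420.2, -308.5, 205.4]
eef_rot: [-3.142, 0.0, 0.199]
wrist_force: [0.7, -0.5, 0.1]
finger_gap: 94.4
```

Emit:
send_rows(
  commands=[
    [[0.035,-0.022,0],0],
    [[0.07,-0.044,0],0],
    [[0.105,-0.066,0],0],
    [[0.135,-0.085,0],0],
    [[0.155,-0.098,0],0],
    [[0.166,-0.105,0],0],
    [[0.166,-0.105,0],0],
    [[0.166,-0.105,0],0],
  ],
)

```text
clock: 1.48
eef_pos: [560.5, -174.3, 205.1]
eef_rot: [-3.141, 0.001, 0.201]
wrist_force: [-0.8, 0.7, -0.7]
finger_gap: 93.8
```

Run:
```python
from h import *
st,im=shot("wrist","w1"); print(st['eef_pos'],st['eef_rot'],st['clock'])
st,im=shot("top","t1"); crop("t1",190,180,270,300,"topA1",5)
```

```text
[ 560.49679742 -174.34882118  205.06282288] [-3.14135437e+00  7.90646132e-04  2.01252730e-01] 1.4833
```

View pics/w1.png

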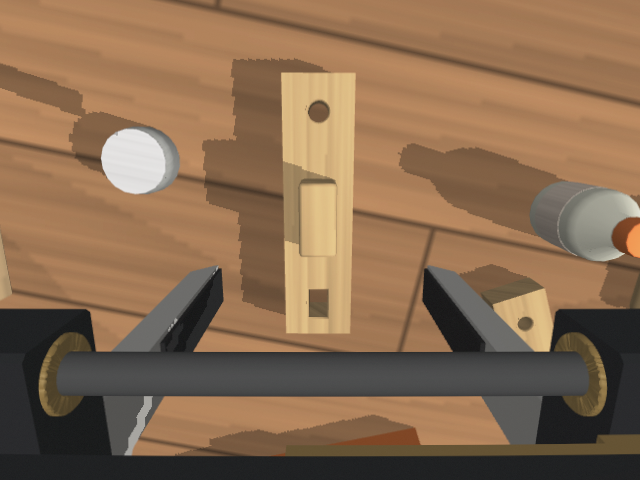

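The wrist view shows the bar square in the image, with the bore at (318.5,111), the slot at (318.5,303) and the handle top centred near (318,218). The tin is at (137,160). I'll fit the corners precisely.

Run:
```python
from h import *
crop("w1",270,60,370,345,"w1c",2)
crop("w1",270,60,370,200,"w1d",5)
crop("w1",270,200,370,345,"w1e",5)
st=dict(eef_pos=np.array([560.497,-174.349,205.063]),eef_rot=np.array([-3.14135,.00079,.20125]))
c=cam("wrist",st)
for uv,z in [((318.5,111),36),((318.5,303),36),((318,218),72),((320,300),0),((281,73),36),((355,73),36),((287,333),36),((350,333),36)]: print(uv,z,atz(c,uv,z).round(1))
print(proj(c,st['eef_pos']))
```

```text
(318.5, 111) 36 [ 645.8 -153.8   36. ]
(318.5, 303) 36 [ 480.2 -187.1   36. ]
(318, 218) 72 [ 565.2 -170.    72. ]
(320, 300) 0 [ 468.5 -190.7    0. ]
(281, 73) 36 [ 668.7 -118.4   36. ]
(355, 73) 36 [ 680.5 -176.7   36. ]
(287, 333) 36 [ 444.8 -164.2   36. ]
(350, 333) 36 [ 456.5 -221.9   36. ]
[[322.16240031 285.75155846]]
```

View pics/w1d.png

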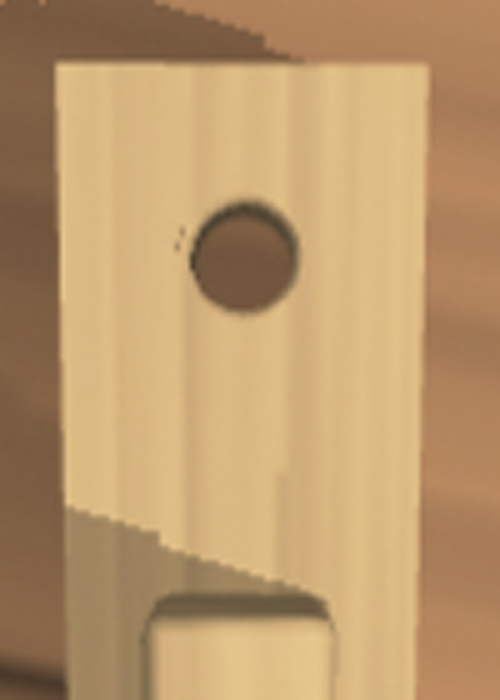

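View pics/w1e.png

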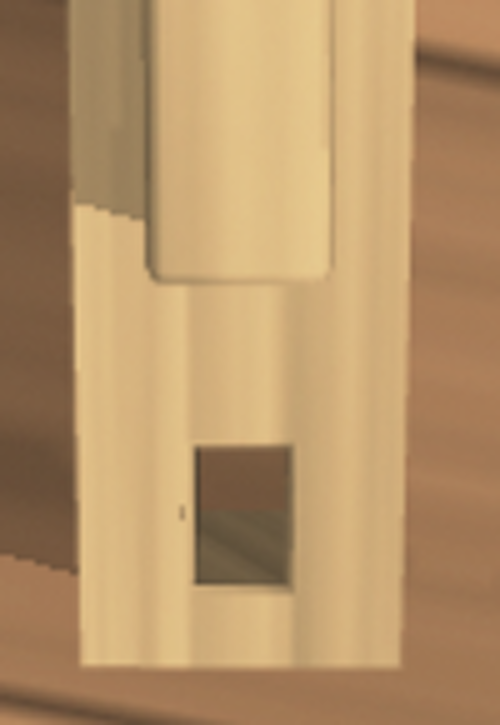

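View pics/topA1.png

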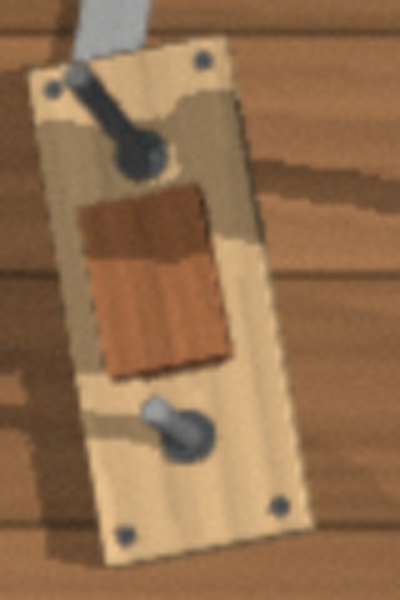

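Emit:
send_rows(
  commands=[
    [[0.003,-0.003,0.015],0],
    [[0.003,-0.003,0.045],0],
    [[0.003,-0.003,0.075],0],
    [[0.003,-0.003,0.105],0],
    [[0.003,-0.003,0.13],0],
    [[0.003,-0.003,0.15],0],
    [[0.003,-0.003,0.16],0],
    [[0.003,-0.003,0.165],0],
  ],
)

```text
clock: 2.25
eef_pos: [562.2, -171.3, 39.4]
eef_rot: [-3.141, 0.002, 0.199]
wrist_force: [-0.1, -0.2, 0.0]
finger_gap: 93.8
```

Run:
```python
from h import *
st,im=shot("wrist","w2"); print(st['eef_pos'],st['eef_rot'],st['clock'])
c=cam("wrist",st)
print(proj(c,st['eef_pos']))
```

```text
[ 562.2131486  -171.28067517   39.36563433] [-3.14071659e+00  1.53853625e-03  1.99415891e-01] 2.25
[[322.16047524 285.75365864]]
```

View pics/w2.png

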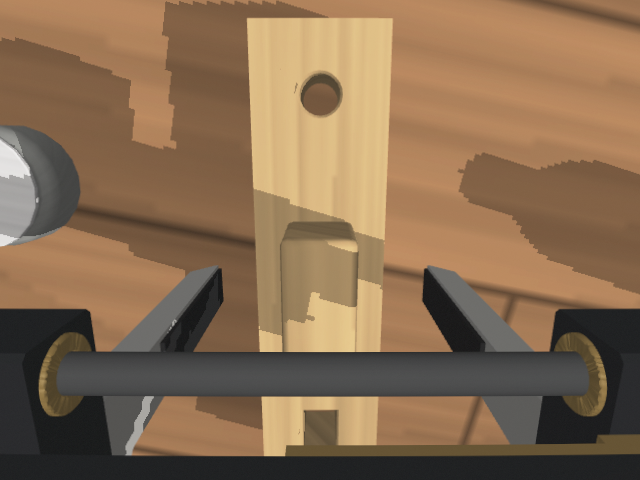

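Bore at (321.5,93.5), the bar is square to the tool and the handle lies centred between the fingers. Closing.

Emit:
send_rows(
  commands=[
    [[0,0,0],0],
    [[0,0,0],0],
    [[0,0,0],0],
    [[0,0,0],0],
    [[0,0,0],0],
    [[0,0,0],0],
    [[0,0,0],0],
    [[0,0,0],0],
  ],
  hand=1,
  force=40,
)

```text
clock: 2.97
eef_pos: [563.2, -170.5, 40.5]
eef_rot: [3.142, -0.0, 0.201]
wrist_force: [0.4, -0.4, 0.1]
finger_gap: 43.9
```

Emit:
send_rows(
  commands=[
    [[0,0,0],0],
    [[0,0,0],0],
    [[0,0,0],0],
    [[0,0,0],0],
    [[0,0,0],0],
    [[0,0,0],0],
    [[0,0,0],0],
    [[0,0,0],0],
  ],
)

```text
clock: 3.63
eef_pos: [563.2, -170.3, 40.4]
eef_rot: [-3.141, 0.0, 0.201]
wrist_force: [-0.6, 1.7, 0.7]
finger_gap: 29.6
```

Emit:
send_rows(
  commands=[
    [[0,0,-0.01],0],
    [[0,0,-0.035],0],
    [[0,0,-0.07],0],
    [[0,0,-0.11],0],
    [[0,0,-0.15],0],
    [[0,0,-0.19],0],
    [[0,0,-0.22],0],
    [[0,0,-0.24],0],
  ],
)

```text
clock: 4.3
eef_pos: [563.3, -170.7, 284.8]
eef_rot: [3.139, -0.003, 0.201]
wrist_force: [0.8, 0.3, -4.3]
finger_gap: 29.8
```

Emit:
send_rows(
  commands=[
    [[0.003,-0.01,-0.003],0],
    [[0.009,-0.035,-0.005],0],
    [[0.017,-0.075,-0.005],0],
    [[0.026,-0.115,-0.005],0],
    [[0.035,-0.155,-0.005],0],
    [[0.044,-0.195,-0.005],0],
    [[0.053,-0.235,-0.005],0],
    [[0.058,-0.259,-0.005],0],
  ],
)

```text
clock: 4.97
eef_pos: [567.3, 99.0, 283.9]
eef_rot: [-3.141, 0.002, 0.203]
wrist_force: [0.1, 0.6, -3.6]
finger_gap: 29.7
```

Emit:
send_rows(
  commands=[
    [[0,0,0],0],
    [[0,0,0],0],
    [[0,0,0],0],
    [[0,0,0],0],
    [[0,0,0],0],
    [[0,0,0],0],
    [[0,0,0],0],
    [[0,0,0],0],
  ],
)

```text
clock: 5.63
eef_pos: [568.4, 94.5, 285.5]
eef_rot: [3.142, -0.0, 0.2]
wrist_force: [-0.7, -0.1, -4.3]
finger_gap: 29.9
```

Run:
```python
from h import *
s1=manip.read_state()
st,im=shot("wrist","w3"); print(repr(st))
st2,_=shot("top","t3")
st2,_=shot("side","s3")
```

```text
{'clock': 5.6333, 'joints': array([ 1.01152698e-01,  3.13852958e-01,  1.31902556e+00, -1.98283325e-05,
        1.50866870e+00,  1.47180928e+00]), 'qd': array([ 4.99087558e-03, -2.79492425e-05, -4.09328954e-04,  1.46851626e-03,
        5.41531059e-04,  1.35268379e-03]), 'effort': array([-9.98795475e-02, -5.82898235e+01, -3.90222967e+01,  2.03135790e-02,
       -7.66044902e-02, -9.62895901e-04]), 'eef_pos': array([568.4392199 ,  94.47873621, 285.45816205]), 'eef_rot': array([ 3.14156847e+00, -4.32533307e-05,  2.00140974e-01]), 'wrist_force': array([-0.6816344 , -0.06101451, -4.34424846]), 'moment': array([ 0.01521413, -0.015022  , -0.07242414]), 'finger_gap': 29.868192871298785}
```

View pics/w3.png

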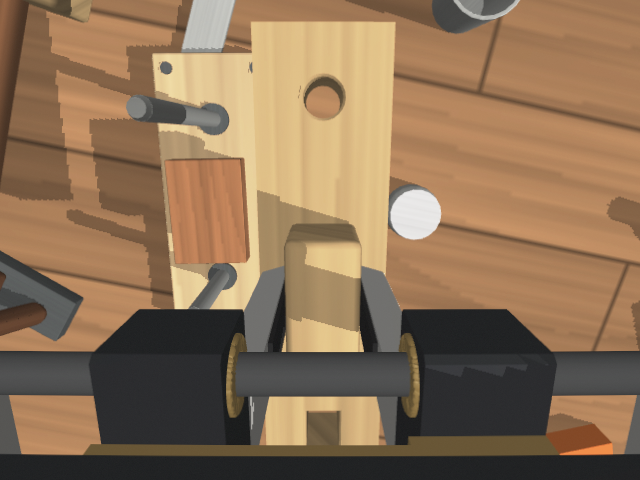

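The bar is held level, with the bore at (324,97). The tall rod's tip is at about (135,108) and its base at (215,119). The short rod's base is at (222,275), and its top is hidden behind the gripper. Zooming.

Run:
```python
from h import *
crop("w3",115,40,265,140,"w3a",5)
crop("w3",280,60,370,130,"w3b",7)
crop("w3",150,140,270,320,"w3c",4)
crop("t3",185,180,275,300,"t3a",5)
```

```text
(no output)
```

View pics/w3a.png

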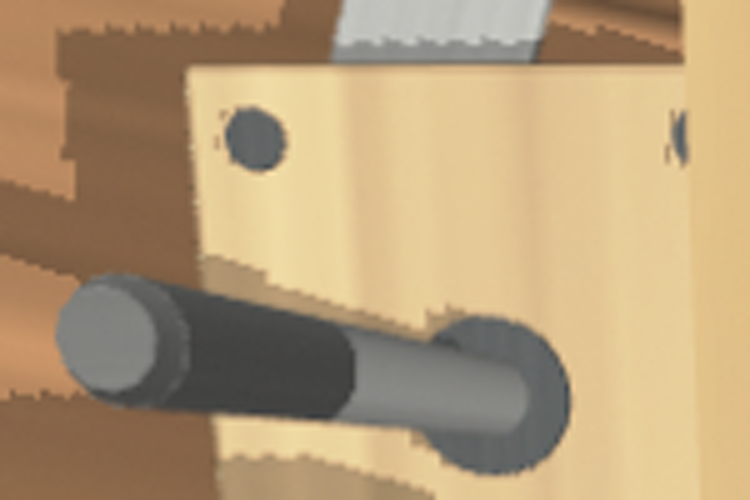

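View pics/w3b.png

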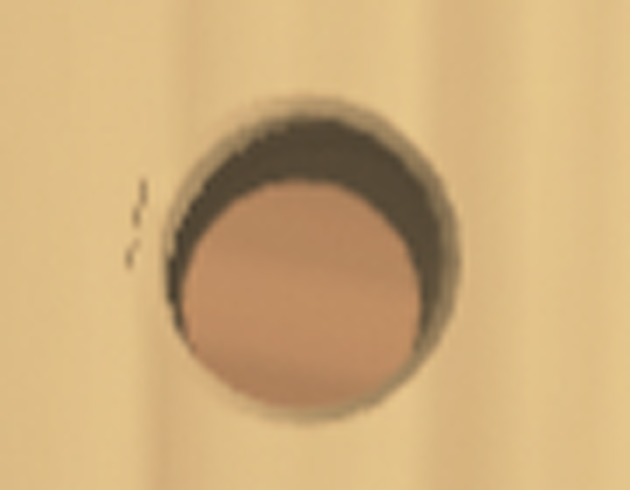

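View pics/w3c.png

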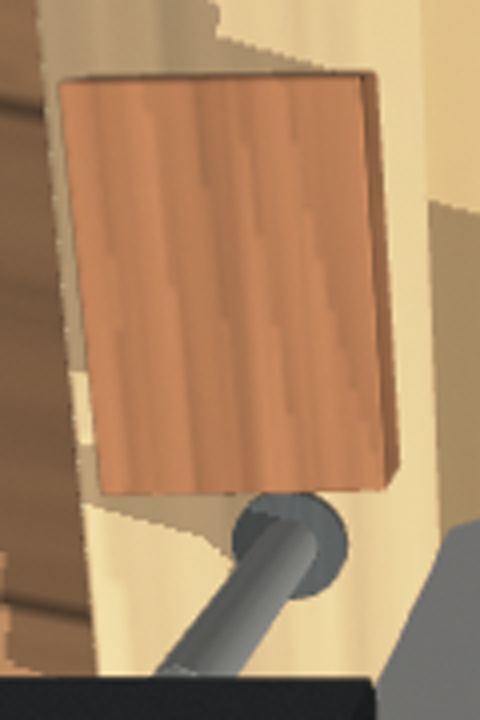

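View pics/t3a.png

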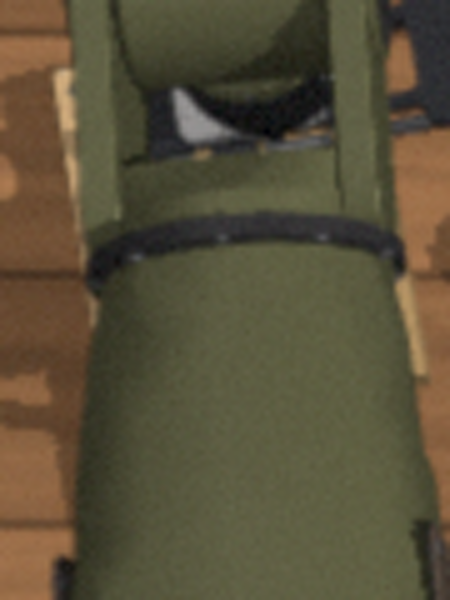

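View pics/s3.png

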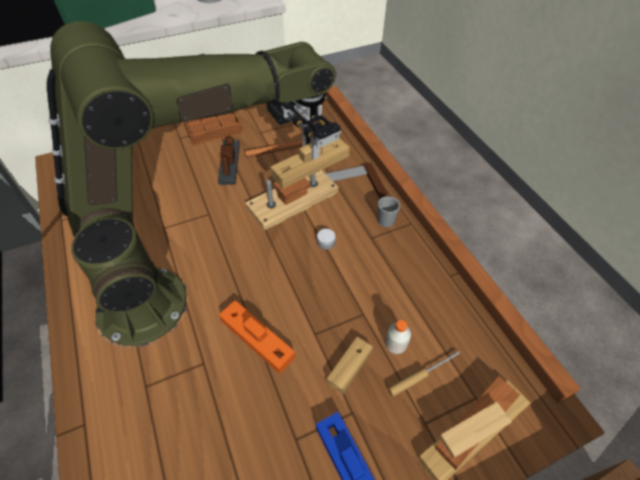

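Run:
```python
from h import *
st=dict(eef_pos=np.array([568.439,94.479,285.458]),eef_rot=np.array([np.pi,0,.20014]))
c=cam("wrist",st)
b=atz(c,(324.7,96.7),285.458-4.4); print("bore world",b)
Rt=Ro.from_euler('xyz',st['eef_rot']).as_matrix(); print("bore tool",Rt.T@(b-st['eef_pos']))
for uv in [(251,23),(395,23)]: print("barcorner tool",Rt.T@(atz(c,uv,285.458-4.4)-st['eef_pos']))
pts=[((136.2,106.4),(85,0,210),3),((152.4,53.4),(150,60,30),1),((213.6,119),(85,0,33),1),((222.5,276.3),(-85,0,33),1),
((165,160.5),(50,35,'h'),1),((241.2,158.7),(50,-35,'h'),1),((176.2,263.7),(-50,35,'h'),1),((246.2,262),(-50,-35,'h'),1)]
edge=[(158,130),(159.5,140),(170.5,265),(175,307.5)]
def W(p,q):
    z=p[3] if q[2]=='h' else q[2];cc,s=np.cos(p[2]),np.sin(p[2])
    return np.array([p[0]+cc*q[0]-s*q[1],p[1]+s*q[0]+cc*q[1],z])
def f(p,full=False):
    r=[]
    for uv,q,w in pts: r+=list(w*(proj(c,W(p,q))[0]-uv))
    a=proj(c,W(p,(150,60,30)))[0];d=proj(c,W(p,(-150,60,30)))[0]-a;n=np.array([-d[1],d[0]])/np.hypot(*d)
    for e in edge:r.append((np.array(e)-a)@n)
    return np.array(r)
s=least_squares(f,[546,203,.2,95],loss='soft_l1');print(s.x);print(f(s.x).round(1))
print("tall from tip",atz(c,(136.2,106.4),210), "model",W(s.x,(85,0,210)),W(s.x,(-85,0,140)))
```

```text
bore world [651.16247838 110.11849447 281.058     ]
bore tool [84.18144848  1.11865769  4.4       ]
barcorner tool [113.28944789 -29.32332209   4.4       ]
barcorner tool [113.26983385  30.10126538   4.4       ]
[5.46477522e+02 2.02931785e+02 2.09239779e-01 8.19144416e+01]
[ 0.9  1.7 -2.6 -1.  -0.2 -0.   1.7  0.1 -0.3 -4.1 -1.2 -3.1 -1.5 -4.
 -0.5 -2.9 -0.5 -1.   0.5  0.2]
tall from tip [629.91048111 220.80287034 210.        ] model [629.62359568 220.58767253 210.        ] [463.33144738 185.27589808 140.        ]
```

Emit:
send_rows(
  commands=[
    [[-0.01,0,0],0],
    [[-0.03,0,0],0],
    [[-0.055,0,0],0],
    [[-0.08,0,0],0],
    [[-0.1,0,0],0],
    [[-0.11,0,0],0],
    [[-0.11,0,0],0],
    [[-0.11,0,0],0],
  ],
)

```text
clock: 6.45
eef_pos: [461.1, 73.0, 285.9]
eef_rot: [3.141, -0.001, 0.201]
wrist_force: [0.5, -0.4, -4.3]
finger_gap: 29.8
```

Run:
```python
from h import *
st,im=shot("wrist","w4"); print(st['eef_pos'].tolist(),st['eef_rot'].tolist(),st['clock'])
crop("w4",80,120,270,270,"w4a",4)
```

```text
[461.0628033471611, 72.96921628082553, 285.9043448192373] [3.1414806873608097, -0.0011671071509833375, 0.20066127412877477] 6.45
```

View pics/w4.png

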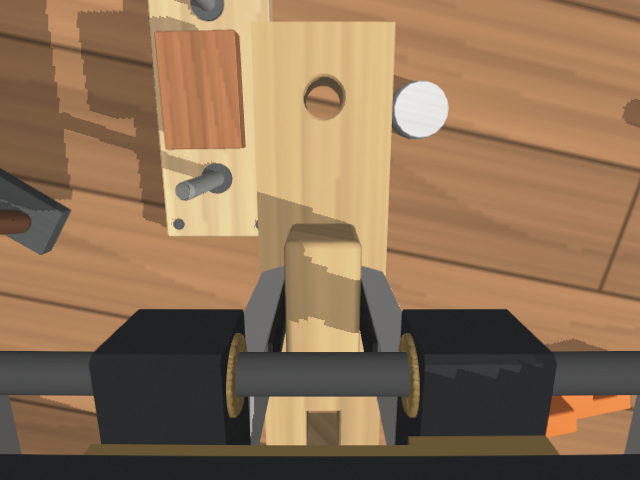

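View pics/w4a.png

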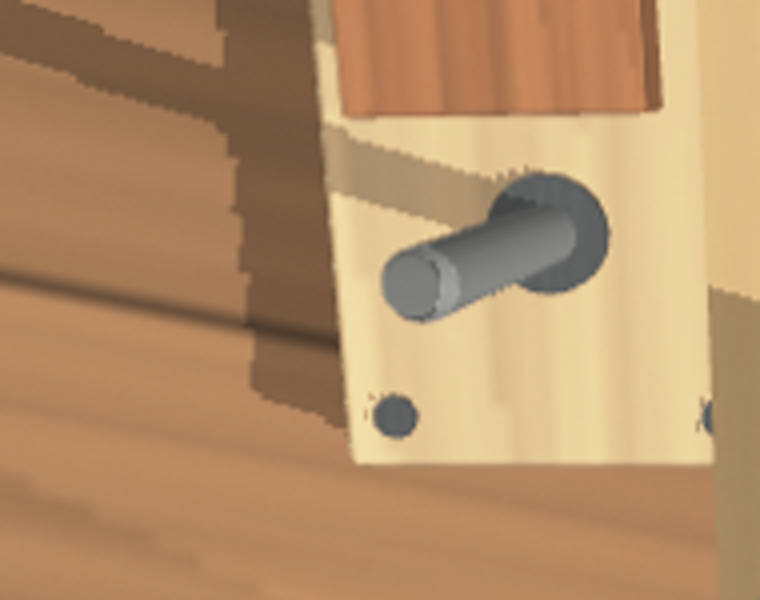

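```bash
cat > cmd.py <<'E'
import numpy as np
# commanded chain: list of (dx,dy,dz,turn) totals of each call (m, rad)
chain=[(.265,-.101,0,.2),(.166,-.105,0,0),(.003,-.003,.165,0),(0,0,-.24,0),(.058,-.259,-.005,0),(-.11,0,0,0)]
def pose(ch):
    p=np.array([214.578,-506.405,205.446]);y=0.4008
    out=[]
    for dx,dy,dz,t in ch:
        c,s=np.cos(y),np.sin(y)
        p=p+1000*np.array([c*dx+s*dy,s*dx-c*dy,-dz]);y-=t;out.append((p,y))
    return out
E
python3 - <<'E'
from h import *; import cmd as _c
exec(open('cmd.py').read())
P=pose(chain)
for p,y in P: print(p.round(1),round(y,4))
def mk(py): return cam("wrist",dict(eef_pos=py[0],eef_rot=np.array([np.pi,0,py[1]])))
c3,c4=mk(P[4]),mk(P[5])
tall=atz(c3,(136.2,106.4),210);short=atz(c4,(182.75,191.25),140)
d=tall-short;print(tall,short,np.hypot(d[0],d[1]),np.arctan2(d[1],d[0]))
for c,uv in [(c3,(152.4,53.4)),(c4,(168.25,235.75))]: print('corner',atz(c,uv,30))
b=atz(c3,(324.7,96.7),P[4][0][2]-4.4);print('bore',b)
for h in (83,90,100,108):
  q=[atz(c3,u,h)[:2] for u in [(165,160.5),(241.2,158.7),(176.2,263.7),(246.2,262)]]
  q4=[atz(c4,u,h)[:2] for u in [(155,31),(238,30),(166.2,148.3),(245,148)]]
  for q in (q,q4): print(h,np.linalg.norm(q[0]-q[1]),np.linalg.norm(q[2]-q[3]),np.linalg.norm(q[0]-q[2]),np.linalg.norm(q[1]-q[3]),np.mean(q,0))
E
```

```text
[ 419.2 -310.   205.4] 0.2008
[ 560.9 -174.   205.4] 0.2008
[ 563.2 -170.5   40.4] 0.2008
[ 563.2 -170.5  280.4] 0.2008
[568.4  94.9 285.4] 0.2008
[460.6  72.9 285.4] 0.2008
[629.79804925 221.24253822 210.        ] [462.79125753 187.41424403 140.        ] 170.39842126163538 0.19985242214206325
corner [680.20297874 290.58137971  30.        ]
corner [388.79022797 231.57478343  30.        ]
bore [651.12283672 110.57757953 281.046     ]
83 70.81524232402558 69.05649247560854 100.10168002750106 99.80188718378922 [543.41130199 201.77594605]
83 72.04935848353799 72.64606116545197 99.70548518286562 100.03753428642192 [544.02296529 200.16911732]
90 69.51242990128122 67.786036380059 98.26007491541687 97.96579746398807 [545.09208576 200.05530188]
90 70.72384160041263 71.30956653740655 97.87116900390488 98.19710928564722 [543.70944986 198.07439927]
100 67.65126929736078 65.9710991007026 95.62921046958228 95.34281214998647 [547.49320543 197.59723879]
100 68.83024605309058 69.40028849734165 95.25071731967519 95.56793071311175 [543.26157067 195.08194491]
108 66.1623408142244 64.51914927721747 93.52451891291466 93.24442389878523 [549.41410117 195.63078831]
108 67.31536961523298 67.87286606528971 93.15435597229154 93.46458785508341 [542.90326732 192.68798143]
```

Emit:
send_rows(
  commands=[
    [[0.01,-0.01,0],0],
    [[0.03,-0.03,0],0],
    [[0.055,-0.056,0],0],
    [[0.08,-0.081,0],0],
    [[0.1,-0.101,0],0],
    [[0.111,-0.113,0.01],0],
    [[0.111,-0.113,0.02],0],
    [[0.111,-0.113,0.02],0],
  ],
)

```text
clock: 7.17
eef_pos: [546.8, 206.8, 261.9]
eef_rot: [3.141, 0.005, 0.202]
wrist_force: [-0.1, -0.1, -5.2]
finger_gap: 29.8
```

Emit:
send_rows(
  commands=[
    [[0,0,0],0],
    [[0,0,0],0],
    [[0,0,0],0],
    [[0,0,0],0],
    [[0,0,0],0],
    [[0,0,0.003],0],
    [[0,0,0.005],0],
    [[0,0,0.005],0],
  ],
)

```text
clock: 7.83
eef_pos: [546.7, 205.7, 259.9]
eef_rot: [3.141, 0.001, 0.201]
wrist_force: [0.1, 0.0, -4.6]
finger_gap: 29.8
```

Run:
```python
from h import *
st,im=shot("wrist","w5"); print(st['eef_pos'].tolist(),st['eef_rot'].tolist(),st['clock'])
crop("w5",280,50,370,140,"w5a",6)
crop("w5",280,380,370,450,"w5b",6)
shot("side","s5");crop("s5",220,110,380,240,"s5a",4)
```

```text
[546.6687258417243, 205.66929749923486, 259.879411214323] [3.1414965124575973, 0.0007953488305896261, 0.20065843707511744] 7.8333
```

View pics/w5a.png

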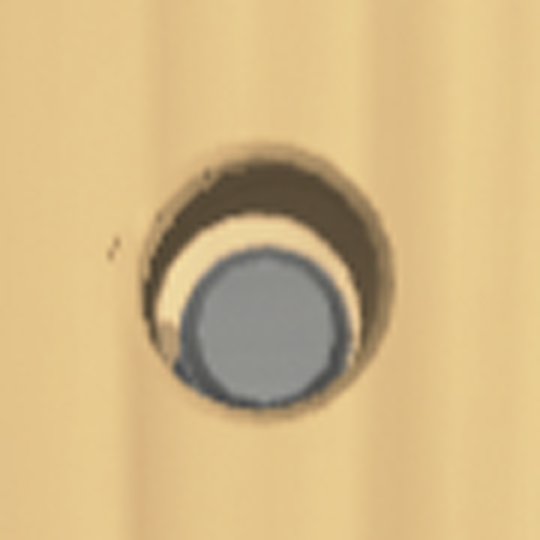

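View pics/w5b.png

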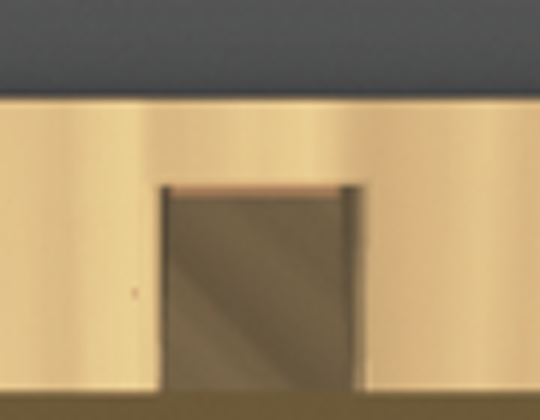

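View pics/s5a.png

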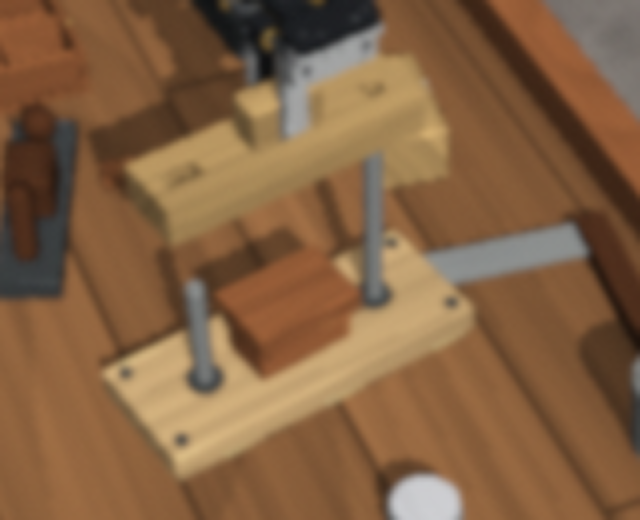

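Run:
```python
from h import *
m=manip.camera_model("wrist")
c=(m['K'],m['k1'],m['mount'][:3,:3],m['mount'][:3,3])
cv=lambda x,y:(280+x/6,50+y/6)
for n,uv,z in [('rim',cv(268,281),4.4),('under',cv(258.5,312),40.4),('tip',cv(266,330),50.45)]: print(n,uv,atz(c,uv,z))
# circle outlines
th=np.linspace(0,2*np.pi,60)
for bx,by in [(84.2,.9)]:
  for z,r in [(4.4,8.8),(40.4,8.8),(50.45,6.2),(55.45,8)]:
    q=proj(c,np.c_[bx+r*np.cos(th),by+r*np.sin(th),th*0+z]);q=(q-[280,50])*6;print(z,q.min(0),q.max(0))
```

```text
rim (324.6666666666667, 96.83333333333334) [84.12728447  1.10442079  4.4       ]
under (323.0833333333333, 102.0) [84.83409637  0.48343813 40.4       ]
tip (324.3333333333333, 105.0) [84.07576876  1.17264014 50.45      ]
4.4 [141.89684075 149.34703946] [388.37133688 407.5139121 ]
40.4 [160.78012363 211.58993437] [365.93343207 425.74980166]
50.45 [193.91802548 256.04965579] [332.00695111 400.07621954]
55.45 [175.6329512  241.02495567] [349.92478655 422.76123425]
```

Through the bore I can see the rod tip at crop (266,328). That is aligned within about 0.4 mm, so I'm easing down and watching the force.

Emit:
send_rows(
  commands=[
    [[0,0.0003,0.002],0],
    [[0,0.0003,0.005],0],
    [[0,0.0003,0.008],0],
    [[0,0.0003,0.011],0],
    [[0,0.0003,0.014],0],
    [[0,0.0003,0.017],0],
    [[0,0.0003,0.02],0],
    [[0,0.0003,0.02],0],
  ],
)

```text
clock: 8.6
eef_pos: [546.7, 205.5, 239.7]
eef_rot: [3.142, 0.001, 0.201]
wrist_force: [-0.8, -0.4, -4.5]
finger_gap: 29.7
```

Run:
```python
from h import *
st,im=shot("wrist","w6"); print(st['eef_pos'].tolist(),st['wrist_force'],st['moment'],st['clock'])
crop("w6",280,50,370,140,"w6a",6)
```

```text
[546.7210996014771, 205.47206879643525, 239.69464109306602] [-0.77014663 -0.36629971 -4.54450729] [0.02692917 0.04256207 0.00573373] 8.6
```

View pics/w6a.png

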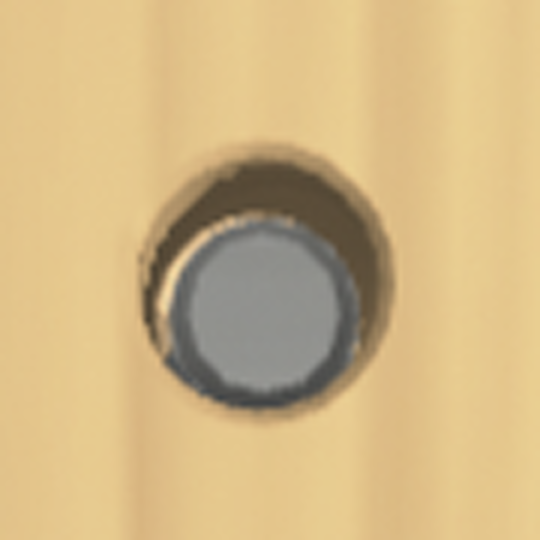

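Emit:
send_rows(
  commands=[
    [[0.0003,0.0004,0.002],0],
    [[0.0003,0.0004,0.007],0],
    [[0.0003,0.0004,0.013],0],
    [[0.0003,0.0004,0.02],0],
    [[0.0003,0.0004,0.028],0],
    [[0.0003,0.0004,0.036],0],
    [[0.0003,0.0004,0.043],0],
    [[0.0003,0.0004,0.048],0],
  ],
)

```text
clock: 9.32
eef_pos: [547.0, 205.1, 191.1]
eef_rot: [3.141, 0.001, 0.201]
wrist_force: [-0.1, -0.1, -3.9]
finger_gap: 29.7
```

Run:
```python
from h import *
st,im=shot("wrist","w7"); print(st['eef_pos'].tolist(),st['wrist_force'],st['moment'],st['clock'])
crop("w7",280,50,370,140,"w7a",6)
crop("w7",280,380,370,450,"w7b",6)
shot("side","s7");crop("s7",220,130,380,240,"s7a",5)
```

```text
[547.0399113395641, 205.09618518975972, 191.13572729829465] [-0.12124056 -0.08293573 -3.87556483] [-0.01943827 -0.00832502  0.00511199] 9.3167
```

View pics/w7a.png

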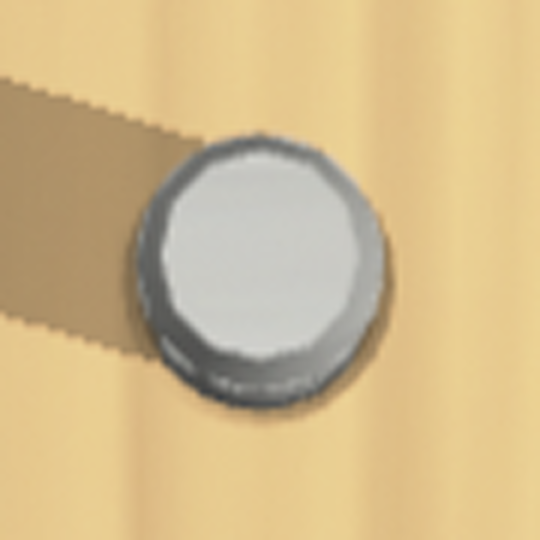

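View pics/w7b.png

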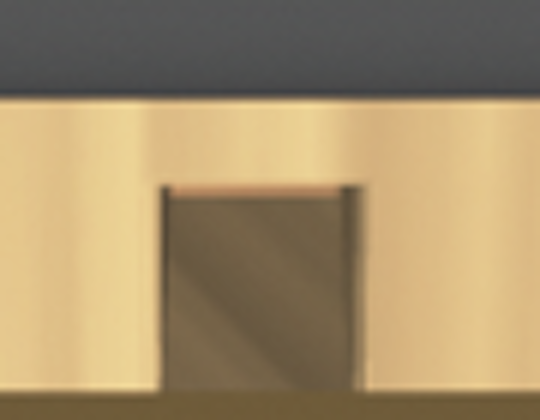

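View pics/s7a.png

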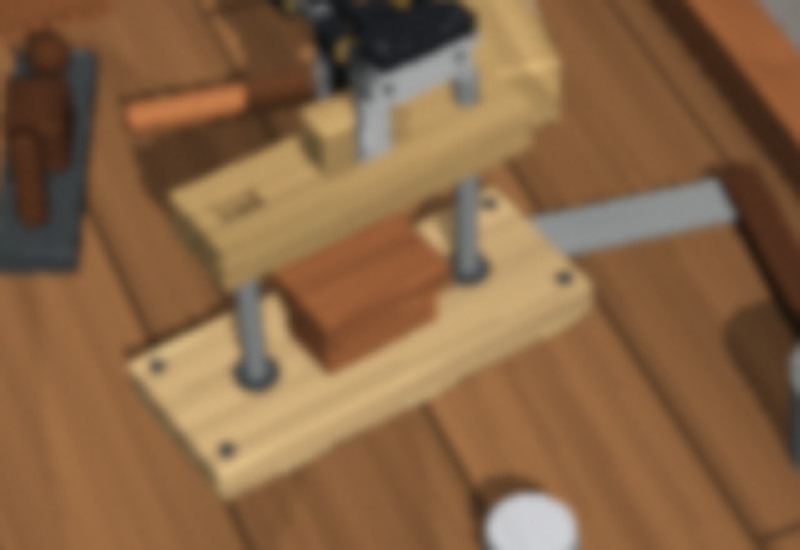

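No contact so far, and the yaw error at the slot works out at about 0.2 mm. Next I'm easing the slot onto the short rod.

Emit:
send_rows(
  commands=[
    [[0,0,0.003],0],
    [[0,0,0.006],0],
    [[0,0,0.009],0],
    [[0,0,0.011],0],
    [[0,0,0.013],0],
    [[0,0,0.015],0],
    [[0,0,0.017],0],
    [[0,0,0.017],0],
  ],
)

```text
clock: 10.08
eef_pos: [547.2, 205.1, 175.0]
eef_rot: [3.142, 0.0, 0.201]
wrist_force: [-0.6, -0.2, -3.9]
finger_gap: 29.4
```

Emit:
send_rows(
  commands=[
    [[0,0,0.002],0],
    [[0,0,0.004],0],
    [[0,0,0.007],0],
    [[0,0,0.01],0],
    [[0,0,0.013],0],
    [[0,0,0.016],0],
    [[0,0,0.018],0],
    [[0,0,0.018],0],
  ],
)

```text
clock: 10.75
eef_pos: [547.1, 205.1, 156.9]
eef_rot: [3.142, 0.001, 0.201]
wrist_force: [0.2, 0.0, -5.0]
finger_gap: 29.5
```

Run:
```python
from h import *
st,im=shot("wrist","w8"); print(st['eef_pos'].tolist(),st['wrist_force'],st['moment'],st['clock'])
crop("w8",280,380,370,450,"w8b",6)
crop("w8",270,0,380,140,"w8a",4)
shot("side","s8");crop("s8",220,130,380,240,"s8a",5)
```

```text
[547.111379364775, 205.1208122040398, 156.86884512640685] [ 0.24388958  0.0402478  -5.02453282] [ 0.04160726  0.00182794 -0.02006726] 10.75
```

View pics/w8a.png

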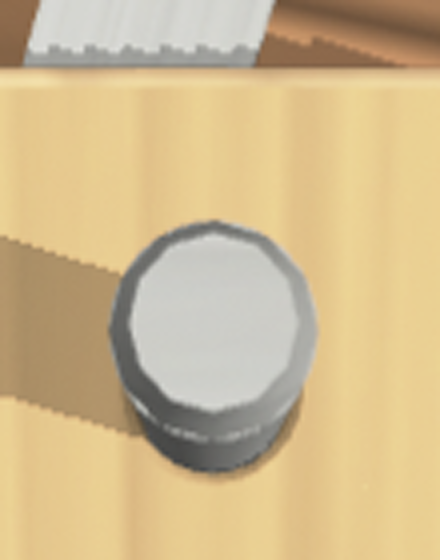

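View pics/w8b.png

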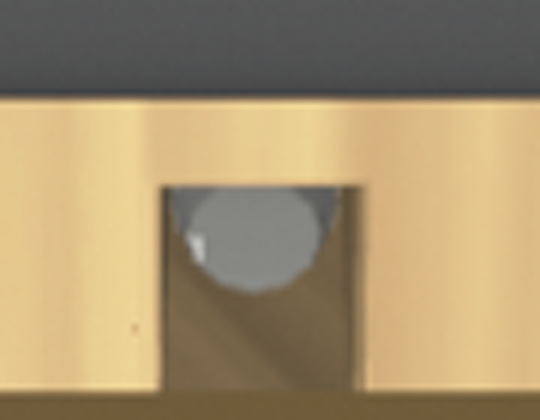

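View pics/s8a.png

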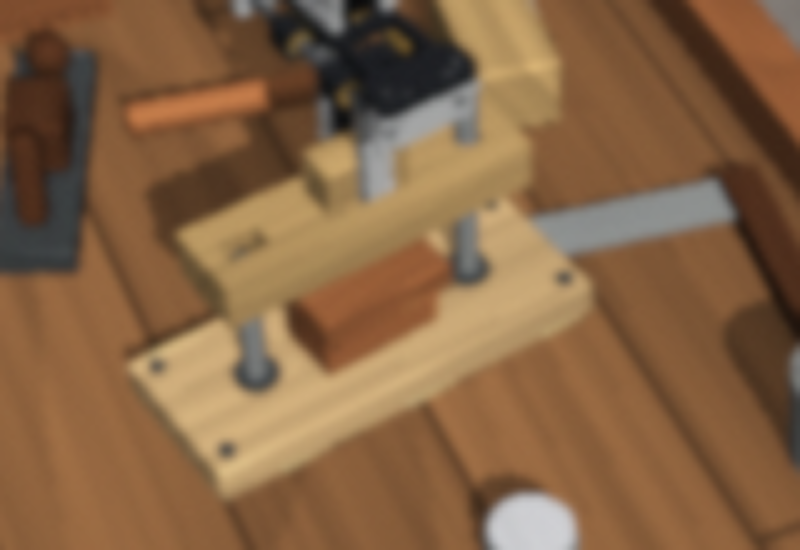

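The short rod shows in the slot and the forces are still just the bar's weight. The underside is at about 117 mm, so I'll go on down.

Emit:
send_rows(
  commands=[
    [[0,0,0.002],0],
    [[0,0,0.004],0],
    [[0,0,0.006],0],
    [[0,0,0.008],0],
    [[0,0,0.01],0],
    [[0,0,0.012],0],
    [[0,0,0.014],0],
    [[0,0,0.015],0],
  ],
)

```text
clock: 11.52
eef_pos: [547.2, 205.2, 142.1]
eef_rot: [3.142, 0.0, 0.201]
wrist_force: [-0.5, -0.1, -3.8]
finger_gap: 29.6
```

Emit:
send_rows(
  commands=[
    [[0,0,0.0015],0],
    [[0,0,0.003],0],
    [[0,0,0.0045],0],
    [[0,0,0.006],0],
    [[0,0,0.0075],0],
    [[0,0,0.009],0],
    [[0,0,0.01],0],
    [[0,0,0.01],0],
  ],
)

```text
clock: 12.18
eef_pos: [547.2, 205.2, 132.2]
eef_rot: [3.142, 0.0, 0.201]
wrist_force: [-0.5, 0.9, -4.4]
finger_gap: 29.9
```

Emit:
send_rows(
  commands=[
    [[0,0,0.0005],0],
    [[0,0,0.001],0],
    [[0,0,0.0015],0],
    [[0,0,0.002],0],
    [[0,0,0.0025],0],
    [[0,0,0.003],0],
    [[0,0,0.0035],0],
    [[0,0,0.004],0],
  ],
)

```text
clock: 12.85
eef_pos: [547.4, 205.2, 128.8]
eef_rot: [-3.142, -0.0, 0.201]
wrist_force: [-3.0, -0.3, 4.6]
finger_gap: 30.0
```

Emit:
send_rows(
  commands=[
    [[0,0,0.0005],0],
    [[0,0,0.001],0],
    [[0,0,0.0015],0],
    [[0,0,0.002],0],
    [[0,0,0.0025],0],
    [[0,0,0.003],0],
    [[0,0,0.0035],0],
    [[0,0,0.004],0],
  ],
)

```text
clock: 13.52
eef_pos: [547.4, 205.3, 125.7]
eef_rot: [-3.142, -0.001, 0.201]
wrist_force: [-4.8, -1.1, 8.1]
finger_gap: 29.9
```

Run:
```python
from h import *
st,im=shot("wrist","w9"); print(st['eef_pos'].tolist(),st['wrist_force'],st['moment'],st['clock'])
shot("side","s9");crop("s9",220,130,380,240,"s9a",5)
crop("w9",240,0,400,140,"w9a",4)
```

```text
[547.4395903459944, 205.26458958507698, 125.70874243915029] [-4.77788272 -1.08396938  8.14814796] [-0.46255983  1.15007198  0.01701996] 13.5167
```

View pics/s9a.png

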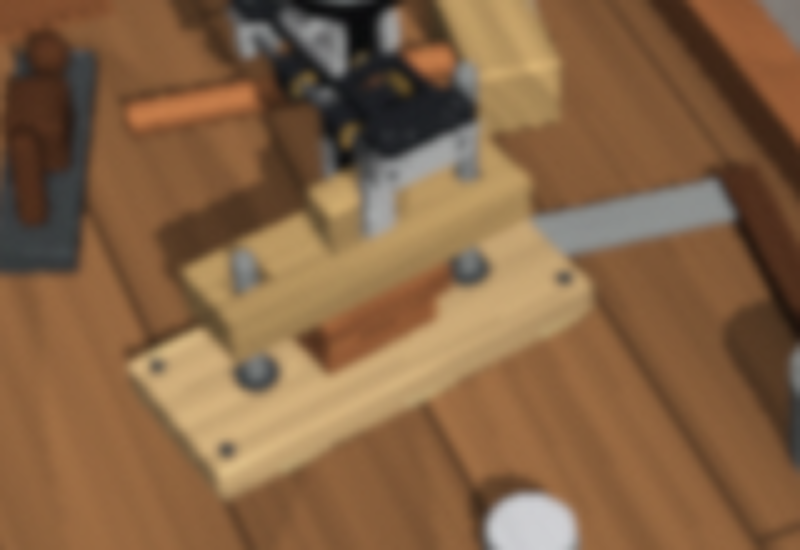

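View pics/w9a.png

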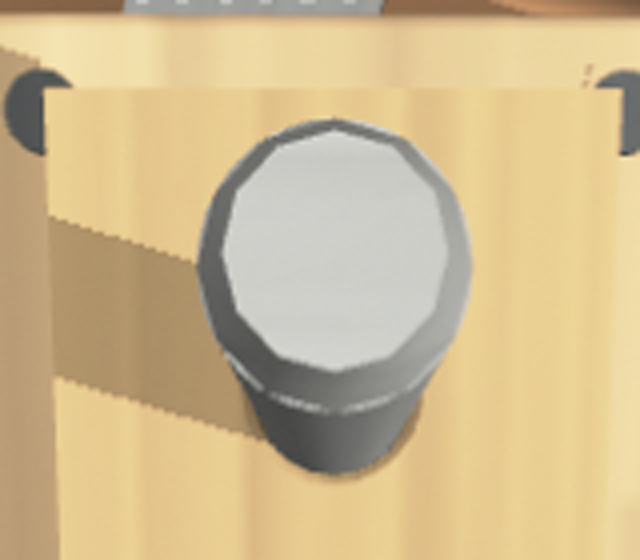

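Contact: the bar lies on the board and is driving it at about 12.5 N, with a small lateral load of −4.8 N in x. I'll relieve that and go on in small steps.

Emit:
send_rows(
  commands=[
    [[-0.0003,0,0],0],
    [[-0.0003,0,0.0002],0],
    [[-0.0003,0,0.0004],0],
    [[-0.0003,0,0.0006],0],
    [[-0.0003,0,0.0008],0],
    [[-0.0003,0,0.001],0],
    [[-0.0003,0,0.0012],0],
    [[-0.0003,0,0.0014],0],
  ],
)

```text
clock: 14.28
eef_pos: [547.4, 205.2, 124.4]
eef_rot: [-3.142, -0.002, 0.201]
wrist_force: [-3.1, -1.1, 7.8]
finger_gap: 29.6
```

Emit:
send_rows(
  commands=[
    [[-0.0002,0,0.0002],0],
    [[-0.0002,0,0.0004],0],
    [[-0.0002,0,0.0006],0],
    [[-0.0002,0,0.0008],0],
    [[-0.0002,0,0.001],0],
    [[-0.0002,0,0.0012],0],
    [[-0.0002,0,0.0014],0],
    [[-0.0002,0,0.0016],0],
  ],
)

```text
clock: 14.95
eef_pos: [547.4, 205.2, 122.9]
eef_rot: [-3.142, -0.002, 0.201]
wrist_force: [-2.9, -1.5, 7.9]
finger_gap: 30.3
```

Emit:
send_rows(
  commands=[
    [[-0.0002,-0.0001,0.0002],0],
    [[-0.0002,-0.0001,0.0004],0],
    [[-0.0002,-0.0001,0.0006],0],
    [[-0.0002,-0.0001,0.0008],0],
    [[-0.0002,-0.0001,0.001],0],
    [[-0.0002,-0.0001,0.0012],0],
    [[-0.0002,-0.0001,0.0014],0],
    [[-0.0002,-0.0001,0.0016],0],
  ],
)

```text
clock: 15.62
eef_pos: [547.4, 205.2, 121.5]
eef_rot: [3.142, -0.003, 0.201]
wrist_force: [-2.9, -2.9, 12.3]
finger_gap: 29.4
```

Emit:
send_rows(
  commands=[
    [[0,0.0002,0],0],
    [[0,0.0002,0.0001],0],
    [[0,0.0002,0.0002],0],
    [[0,0.0002,0.0003],0],
    [[0,0.0002,0.0004],0],
    [[0,0.0002,0.0005],0],
    [[0,0.0002,0.0005],0],
    [[0,0.0002,0.0005],0],
  ],
)

```text
clock: 16.28
eef_pos: [547.4, 205.2, 121.5]
eef_rot: [-3.141, -0.003, 0.201]
wrist_force: [-4.0, -1.0, 14.5]
finger_gap: 29.7
```

It's no longer moving, and the contact force is about 19 N, so the board looks home. Adding a little more and holding.

Emit:
send_rows(
  commands=[
    [[0,0,0.0002],0],
    [[0,0,0.0004],0],
    [[0,0,0.0006],0],
    [[0,0,0.0006],0],
    [[0,0,0.0006],0],
    [[0,0,0.0006],0],
    [[0,0,0.0006],0],
    [[0,0,0.0006],0],
  ],
)

```text
clock: 16.95
eef_pos: [547.4, 205.3, 121.4]
eef_rot: [-3.141, -0.003, 0.201]
wrist_force: [-5.5, -1.8, 19.2]
finger_gap: 29.6
```

Emit:
send_rows(
  commands=[
    [[0,0,0],0],
    [[0,0,0],0],
    [[0,0,0],0],
    [[0,0,0],0],
    [[0,0,0],0],
    [[0,0,0],0],
    [[0,0,0],0],
    [[0,0,0],0],
  ],
)

```text
clock: 17.62
eef_pos: [547.5, 205.3, 121.5]
eef_rot: [-3.141, -0.003, 0.201]
wrist_force: [-5.5, -1.0, 19.6]
finger_gap: 29.7
```

Emit:
send_rows(
  commands=[
    [[0,0,0],0],
    [[0,0,0],0],
    [[0,0,0],0],
    [[0,0,0],0],
    [[0,0,0],0],
    [[0,0,0],0],
    [[0,0,0],0],
    [[0,0,0],0],
  ],
)

```text
clock: 18.28
eef_pos: [547.5, 205.3, 121.5]
eef_rot: [-3.141, -0.003, 0.201]
wrist_force: [-6.8, -2.8, 19.0]
finger_gap: 29.8
```

Run:
```python
from h import *
st,im=shot("wrist","w10"); print(st['eef_pos'].tolist(),st['wrist_force'],st['moment'],st['clock'])
shot("side","s10");crop("s10",220,130,380,240,"s10a",5)
```

```text
[547.4617941237832, 205.26574654051993, 121.45522121792098] [-6.83010859 -2.75941211 18.97880213] [-0.58594094  1.52799783 -0.04501557] 18.2833
```

View pics/s10a.png

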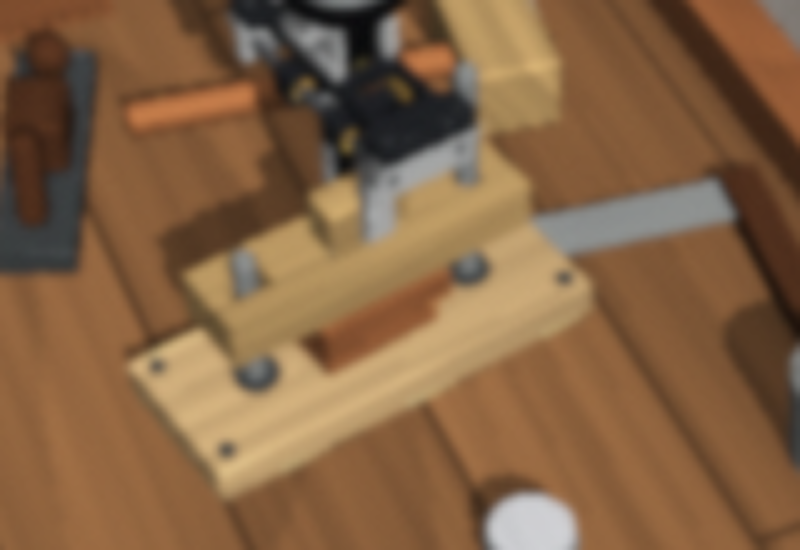

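View pics/w10.png

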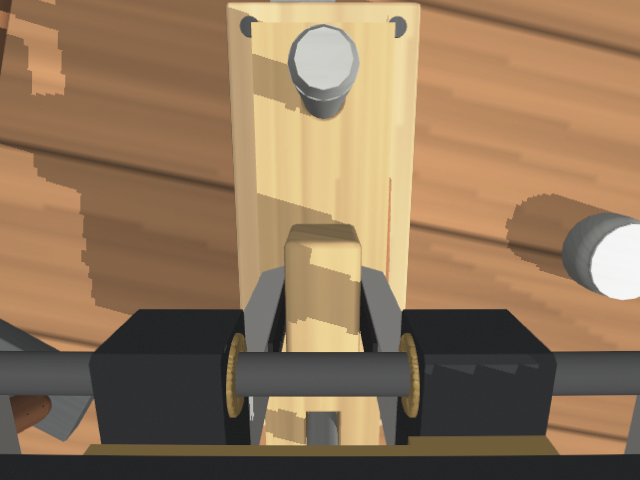

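Held at about 23 N contact with no movement. The bar is square on both rods. Unloading now, then I'll release.

Emit:
send_rows(
  commands=[
    [[0,0,-0.0003],0],
    [[0,0,-0.0006],0],
    [[0,0,-0.001],0],
    [[0,0,-0.0014],0],
    [[0,0,-0.0018],0],
    [[0,0,-0.0022],0],
    [[0,0,-0.0024],0],
    [[0,0,-0.0024],0],
  ],
)

```text
clock: 19.05
eef_pos: [547.1, 205.1, 121.5]
eef_rot: [-3.141, -0.001, 0.201]
wrist_force: [3.7, 1.2, 3.7]
finger_gap: 29.7
```

Emit:
send_rows(
  commands=[
    [[0.0002,0,-0.0002],0],
    [[0.0003,0,-0.0004],0],
    [[0.0003,0,-0.0004],0],
    [[0.0003,0,-0.0004],0],
    [[0.0003,0,-0.0004],0],
    [[0.0003,0,-0.0004],0],
    [[0.0003,0,-0.0004],0],
    [[0.0003,0,-0.0004],0],
  ],
)

```text
clock: 19.72
eef_pos: [546.9, 205.0, 121.5]
eef_rot: [-3.142, 0.0, 0.201]
wrist_force: [3.2, 2.1, 1.1]
finger_gap: 29.6
```

Emit:
send_rows(
  commands=[
    [[0,0,0],0],
    [[0,0,0],0],
    [[0,0,0],0],
    [[0,0,0],0],
    [[0,0,0],0],
    [[0,0,0],0],
    [[0,0,0],0],
    [[0,0,0],0],
  ],
  hand=-1,
)

```text
clock: 20.38
eef_pos: [546.9, 205.0, 121.5]
eef_rot: [-3.142, 0.0, 0.201]
wrist_force: [-0.3, 0.1, 0.3]
finger_gap: 79.9
```

Emit:
send_rows(
  commands=[
    [[0,0,0],0],
    [[0,0,0],0],
    [[0,0,0],0],
    [[0,0,0],0],
    [[0,0,0],0],
    [[0,0,0],0],
    [[0,0,0],0],
    [[0,0,0],0],
  ],
)

```text
clock: 21.05
eef_pos: [546.9, 205.0, 121.5]
eef_rot: [-3.142, 0.0, 0.201]
wrist_force: [-0.0, 0.5, 0.6]
finger_gap: 94.0
```

Emit:
send_rows(
  commands=[
    [[0,0,-0.005],0],
    [[0,0,-0.02],0],
    [[0,0,-0.045],0],
    [[0,0,-0.075],0],
    [[0,0,-0.105],0],
    [[0,0,-0.135],0],
    [[0,0,-0.155],0],
    [[0,0,-0.165],0],
  ],
)

```text
clock: 21.72
eef_pos: [547.3, 205.2, 290.1]
eef_rot: [-3.141, -0.004, 0.201]
wrist_force: [0.4, -0.3, 0.9]
finger_gap: 93.9
```

Run:
```python
from h import *
st,im=shot("wrist","w11"); print(st['eef_pos'].tolist(),st['wrist_force'],st['clock'])
shot("side","s11");crop("s11",220,110,380,230,"s11a",5)
```

```text
[547.3411813963118, 205.1654953906877, 290.0896880587849] [ 0.37446008 -0.33158671  0.91525417] 21.7167
```

View pics/w11.png

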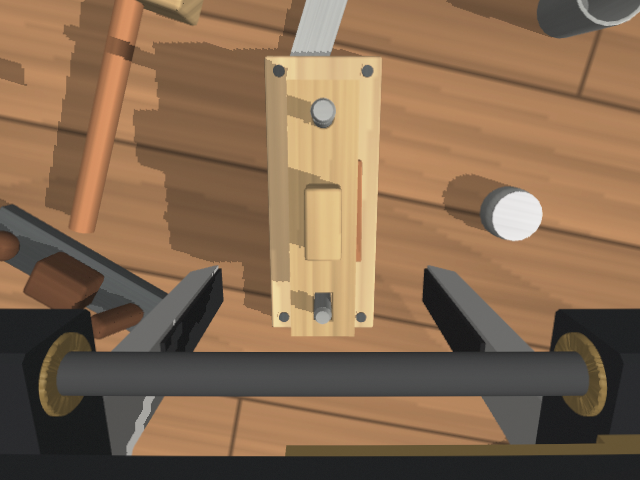

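View pics/s11a.png

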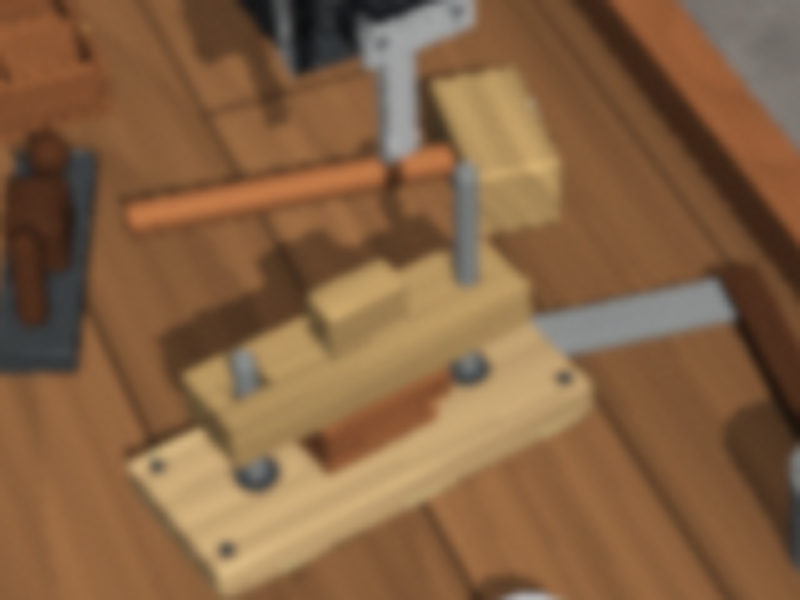

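The gripper is clear. The bar lies level on the board with both rods through it, the tall one at (322,112) and the short one at (322,312). The bystanders in these views look undisturbed. Handing in.

Run:
```python
from cell import manip
print(manip.sign_off(), manip.read_state()['clock'])
```

```text
the job is handed in; nothing more can be done
the job is handed in; nothing more can be done
```

I threaded the bar onto both rods, round hole on the tall one and slot on the short one, eased it down onto the board and pressed it home. I then let go and handed the job in at about 22 s.

- **Pressing:** The board drove down at about 12 N, then stopped moving. I held about 23 N of contact, a little above the 20 N asked, for about 1.5 s with the height steady at 121.5 mm. These are wrist readings plus the bar's weight of about 4.4 N.
- **Travel:** I put the board's travel at roughly 7 to 10.7 mm from the arm's height. The exact moment of contact was not resolved, and I did not measure the board or bar height separately after release.
- **Rod loads:** While threading there was no side load beyond the noise. During pressing and unloading it reached about 7 N and did not respond clearly to small sideways corrections, so some of it may be the arm flexing.
- **Last checks:** The final pictures show the bar looking level on the board with both rods through it and the open gripper clear above. The bystanders in view look undisturbed. I saw no failed check, but sign-off gives no verdict.
- **Camera disagreement:** The overhead and wrist cameras differed by about 3.5 mm on where the bar lay. I used the wrist camera, and looking through the hole at the rod tip showed the alignment was good to about 0.4 mm.

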